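# Stand the toppled tea tin up and put it on the free mat

### The job

The tea tin has toppled over and lies propped on the coin-case rack. Tip it up on its own bottom edge until it stands upright, rather than picking it up as it lies, then move it so that it stands in the middle of whichever cork mat is free (the bottle stands on the other). Leave the bottle, the striker and the coin cases where they are.

Things in the scene. Friction and masses are not known exactly. Their poses are not given: they have to be found in the camera images.
- tin: Metal tea tin, a plain box 64 mm deep (x), 100 wide (y), 190 tall (z), 0.3-0.65 kg, dark flat lid flush with its sides. Origin at the centre of its underside, z to the lid. At the start its -x face leans on the rack's right (+x of the rack) top edge, 30 degrees above level: the lid end points to the left (+y) and hangs free, its lower edge 95 mm above the table and 40 mm to the left of the rack.
- tin_edge (a point): Middle of the tin's bottom edge on its -x face, the edge on which it rests at the start and on which it tips up (tin frame: x = -32 mm, y = 0, z = 0).
- rack: Wooden slotted rack fixed to the table, a bar 35 mm wide (x), 260 mm long (y, pointing away from the robot), 52 mm high. Origin at the centre of its underside. Three coin cases stand in slots at y = +45, +75 and +105 mm; the tin lies across the plain half, nearer the robot, about y = -65 mm.
- mat_left: Thin square cork mat, 150 x 150 mm, 1 mm thick, flat on the table to the robot's left (+y). Origin at its centre. Either free or with the bottle on it.
- mat_right: The same mat on the robot's right (-y). Either free or with the bottle on it.
- bottle: Green glass screw-top bottle with white cap, 68 mm in diameter, 200 mm tall, standing on one of the two mats (which one changes). Origin at the centre of its underside, z up.
- striker: Black plastic carrom striker, a disc 41 mm in diameter and 12 mm thick, lying on the table. Origin at the centre of its underside.
- case_1: Flat grey plastic coin case, 64 x 14 x 64 mm, standing on edge in a slot of the rack, its top 94 mm above the table. Origin at the centre of its lower edge; y is its 14 mm thickness.
- case_2: Second such case, 30 mm farther along the rack.
- case_3: Third such case, another 30 mm farther.
Not all that is in view belongs to the job. Leave any yellow look-alike of the tin alone. Leave any yellow look-alike of the bottle alone.

How it is judged:
On the way:
1. the tin stands upright on its bottom (angle between tin's own z axis and vertical below 0.15 rad and height (world z) of tin below 0.02 m), for 0.3 s.
At the end, for the whole second after the job is handed in: The tin stands upright (within 0.1 rad) on its bottom, at rest and let go, its centre within 25 mm of the centre of the mat that has no bottle on it; the bottle still stands upright ((horizontal distance between tin and mat_left below 0.025 m or horizontal distance between tin and mat_right below 0.025 m) and angle between each of tin, bottle's own z axis and vertical below 0.1 rad and height (world z) of tin below 0.01 m and linear speed of tin below 0.02 m/s and angular speed of tin below 0.15 rad/s); the robot touches nothing.
It fails at once if the tin is picked up while still lying or leaning (its bottom edge more than 30 mm off the table while it leans over 0.4 rad) instead of being tipped up on that edge (angle between tin's own z axis and vertical above 0.4 rad and height (world z) of tin_edge above 0.03 m).
It fails at once if the bottle, the striker or a coin case is moved more than 20 mm (distance of any of bottle, striker, case_1, case_2, case_3 from where it was at the start of the episode above 0.02 m).
It also fails if it takes over 67 s, if anything falls off the work surface, if the arm or the gripper's body presses on something with over 40 N, if the wrist force passes 120 N, or if a joint passes its speed limit or range.

### The arm

A 7-joint arm with a two-finger parallel gripper is mounted at the origin on the work surface. World frame = base frame: x ahead of the robot, y to its left, z up, the work surface at z = 0. Lengths are in m, angles in rad, forces in N, time in s.
With the tool pointing down it reaches from about 0.4 to 0.85 m from the base axis. Payload 4.5 kg.
Tool frame: the origin (TCP) lies midway between the tips of the shut fingers; the grasp point (between the pads) lies 19 mm behind it; z points along the fingers, y is the line along which they close (so a half turn about z gives the same grasp; the last joint's range is limited). The gripper opens to 88 mm and grips with 3 to 60 N. Pads are 18 mm wide; open, the fingers measure 123 mm over their backs; the gripper's body (75 mm by 187 mm) begins 45 mm behind the grasp point.
Start: joints at [1.141, 0.689, -0.195, 1.565, 0.157, 0.902, -0.215], TCP at [0.28, -0.559, 0.239] pointing down, gripper open.
Joint ranges: [-3.01, 3.01], [-0.46, 2.08], [-1.47, 1.51], [0.13, 2.56], [-1, 4.14], [0.04, 2.09], [-2.66, 2.66]. Speed limits (rad/s): [2.57, 2.57, 3.14, 3.14, 3.14, 3.14, 3.14].

### API

Orientations are given as a unit quaternion [x, y, z, w].
In Python, from plant import sensors, eyes, finish_job gives the robot as it stands.
- The arm moves only by the tool send_rows, never from a script. Its argument "rows" is text: rows parted by semicolons, each of 4 numbers parted by spaces: the shift along the tool's x, y, z normalised to -1 to 1, where 1 is 30 cm, then the turn about the tool's z normalised to -1 to 1, where 1 is 2 pi rad. A call has 1 to 10 rows; each row is the pose to reach, as a shift and turn from the pose commanded when the call began, along the tool's axes at that moment, turning the shorter way round; what a row does not reach only later rows make up. A row lasts 1/12 s, in which the tool goes at most 41.7 mm and 7.16 degrees, less where a joint would pass 70% of its speed; a pose out of reach is approached as far as the arm can. A call with a number of a shift or a turn outside -1 to 1 is refused whole. A call with a gripper value outside its range is refused whole. "jaw" is the closure, from -1 (fully open) to 1 (shut), set as the call begins (left out, the last holds). The fingers move at their own pace and stop on an object; "force" is the grip in N (left out, the last holds). Time passes only in rows, so rows that repeat a pose let the fingers close. It gives the time, the measured TCP pose, the force, the opening and the grip force at its end, in the units of the state.
- sensors.get_state(): the state, without advancing time (a new reading comes with each control period).
- eyes.snapshot(name): name is "scene" or "top" or "wrist"; returns (picture, depth): 400x640x3 uint8, red, green, blue; 400x640 float32, m along the optical axis (not along the pixel's ray), 0 where there is no reading.
- eyes.calibration(name): a dict with "fov_y" (degrees; the focal length in pixels is half the picture's height over the tangent of half this angle, whatever the lens; pixels are square), "cx", "cy" (the principal point, pixels), "world_from_camera" (4x4, takes a point from camera to world coordinates). Camera axes: x right, y down, z forward; pixel columns grow to the right and rows downward; lengths in m; the calibration is good to about 2 mm. A picture is of the moment at which its call begins: read the wrist's pose just before it. calibration takes no time and is no camera call; for the wrist camera it gives the pose at the moment of the call.
- finish_job(): hands the job in; it is judged then, once.
The state is a dict: "clock": time; "q": joint angles; "qd": joint speeds; "joint_torque": joint torques, N m; "tool_pos": TCP position; "eef_rot": TCP orientation; "contact_force": force on the tool from outside, world axes, zero at the start; "moment": the same for the moment, N m; "opening": opening from 0.0 (shut) to 1.0 (fully open); "finger_force": force on a finger pad.
Only numpy, scipy, OpenCV 4.12 (cv2) and the standard library are available. Lean on these libraries where they do the work, as an engineer would, in place of code of your own. Each camera call takes 0.05 s, during which the arm holds its last target. There are 200 camera calls.

## Working session

There is one attempt and no reset: what is moved stays moved. The work goes in short steps, Python scripts to look and compute and a tool call to move; the robot and the scene stay as the last step left them, time stands still between calls to the robot, and variables do not carry over. Pictures are saved under pics/ and viewed, at most 10 in all, crops included, and the job is handed in when it is done.

Besides the shell and the picture viewer there is one more tool, called as name(argument=value, ...) on one line, values as JSON. send_rows: Moves the arm, as the interface text tells. Scaled input: -1 to 1 covers 30 cm each way for a shift and 2 pi rad each way for a turn. Its arguments: {"type":"object","properties":{"rows":{"type":"string"},"jaw":{"type":"number"},"force":{"type":"number"}},"required":["rows"]}

```bash
mkdir -p pics; ls
python3 - <<'E'
from plant import sensors, eyes
import cv2,numpy as np
s=sensors.get_state();print({k:np.round(v,3) for k,v in s.items()})
for n in ["top","scene"]:
    c=eyes.calibration(n);print(n,c)
    p,d=eyes.snapshot(n);cv2.imwrite(f"pics/{n}0.png",p[:,:,::-1]);np.savez(f"{n}0.npz",p=p,d=d,**c)
E
```

```text
pics
{'clock': np.float64(0.0), 'q': array([ 1.141,  0.69 , -0.195,  1.566,  0.157,  0.902, -0.215]), 'qd': array([-0.001,  0.001, -0.001,  0.001, -0.   ,  0.   , -0.001]), 'joint_torque': array([ 1.0000e-03, -5.2757e+01, -1.2660e+00, -1.5343e+01, -5.3000e-02,
        7.0000e-03,  0.0000e+00]), 'tool_pos': array([ 0.279, -0.558,  0.238]), 'eef_rot': array([ 0.973,  0.23 , -0.   , -0.001]), 'contact_force': array([ 0.263, -0.465,  0.473]), 'moment': array([-0.007,  0.018,  0.011]), 'finger_force': np.float64(0.0), 'opening': np.float64(1.004)}
top {'fov_y': 56.24548208226571, 'cx': 323.5387809677489, 'cy': 208.20681078902504, 'world_from_camera': array([[-1.68868547e-02, -9.93424718e-01,  1.13234994e-01,
         3.92342128e-01],
       [-9.99853993e-01,  1.70741008e-02,  6.83928947e-04,
        -2.29199465e-02],
       [-2.61281763e-03, -1.13206912e-01, -9.93567999e-01,
         1.06248154e+00],
       [ 0.00000000e+00,  0.00000000e+00,  0.00000000e+00,
         1.00000000e+00]])}
scene {'fov_y': 53.56908511733052, 'cx': 322.4883371813506, 'cy': 194.8001467230827, 'world_from_camera': array([[ 0.22399411,  0.78824562, -0.57314525,  1.03246128],
       [ 0.97450307, -0.18902648,  0.12088323, -0.13334562],
       [-0.01305396, -0.58560894, -0.8104886 ,  0.85318067],
       [ 0.        ,  0.        ,  0.        ,  1.        ]])}
```

View pics/top0.png

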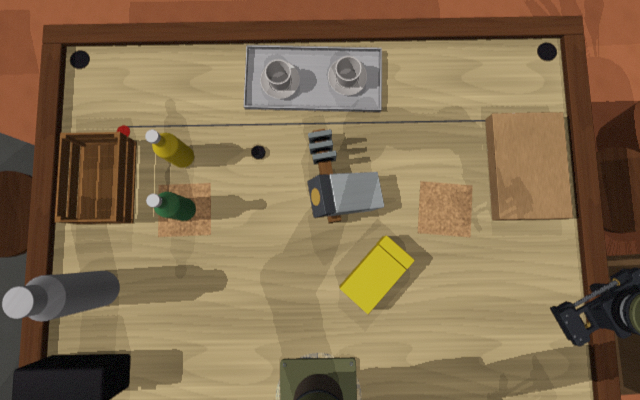

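View pics/scene0.png

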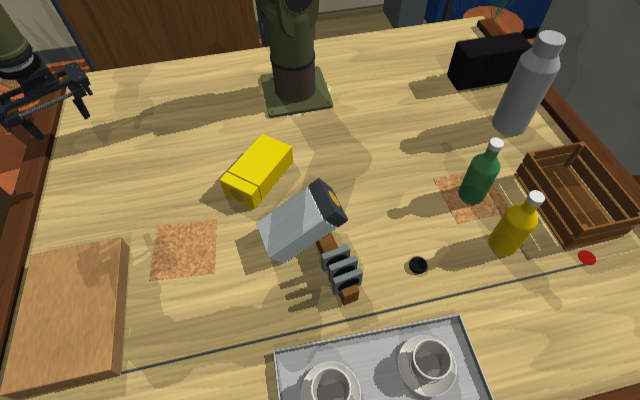

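Left in the picture is +y. The bottle is on the left mat around (175,207), so the right mat at (445,209) is free. The tin is at about (345,195), bottom end right. The look-alikes are yellow.

Plan:
1. Push the bottom edge left, so the tin rides up the rack to a steep lean.
2. Push the lid right until the tin stands up.
3. Grasp it from the top and carry it to the mat.

```bash
cat > h.py <<'E'
import numpy as np, cv2
def cloud(n):
    z=np.load(n); d=z['d']; f=200/np.tan(np.radians(float(z['fov_y']))/2)
    v,u=np.mgrid[:400,:640]
    P=np.stack([(u-z['cx'])/f*d,(v-z['cy'])/f*d,d],-1)
    T=z['world_from_camera']; return z['p'],P@T[:3,:3].T+T[:3,3],d
def box(m,n=''):
    pass
E
python3 - <<'E'
from h import *
p,W,d=cloud('top0.npz'); hsv=cv2.cvtColor(p,cv2.COLOR_RGB2HSV)
print('table z',np.median(W[260:300,200:280,2]))
def rect(m):
    xy=W[m][:,:2].astype(np.float32); r=cv2.minAreaRect(xy); return np.round(r[0],3),np.round(r[1],3),round(r[2],1)
# tin silver face
for (u,v) in [(345,185),(345,205),(375,180),(378,205),(355,195),(320,195),(312,195),(444,209),(185,207),(170,205),(258,152),(330,215),(327,165),(335,220),(322,135)]:
    print((u,v),hsv[v,u],np.round(W[v,u],3))
roi=np.zeros(d.shape,bool); roi[165:225,300:390]=1
m=roi&(W[...,2]>.04)&(d>0)
sil=m&(hsv[...,1]<60)&(hsv[...,2]>110)&(np.arange(640)[None]>335)
q=W[sil]; c=q.mean(0); n=np.linalg.svd(q-c,full_matrices=False)[2][2]; n*=np.sign(n[2]);print('plane',c,n,sil.sum())
on=m&(abs((W-c)@n)<.005)
q=W[on]; t=np.array([0,0,1])-n*n[2]; t/=np.linalg.norm(t); s=np.cross(n,t)
uv=np.stack([(q-c)@t,(q-c)@s],1).astype(np.float32); r=cv2.minAreaRect(uv);print(r,'t',t,'s',s)
for b in cv2.boxPoints(r): print(np.round(c+b[0]*t+b[1]*s,3))
mat=np.zeros(d.shape,bool); mat[170:250,405:485]=1
mm=mat&(hsv[...,0]<14)&(hsv[...,1]>90)&(abs(W[...,2])<.01); 
k=cv2.morphologyEx(mm.astype(np.uint8),cv2.MORPH_OPEN,np.ones((5,5)))>0
print('mat',rect(k),k.sum())
yl=(hsv[...,0]>22)&(hsv[...,0]<34)&(hsv[...,1]>200)&(np.arange(640)[None]>300); print('yellow',rect(yl&(W[...,2]>.03)),np.percentile(W[yl][:,2],98))
E
```

```text
table z -0.00016906549543427296
(345, 185) [ 90  10 131] [ 0.56  -0.079  0.112]
(345, 205) [ 90   6 127] [ 0.508 -0.077  0.114]
(375, 180) [ 78  10 126] [ 0.581 -0.163  0.061]
(378, 205) [ 90   3 147] [ 0.512 -0.169  0.063]
(355, 195) [ 90   4 124] [ 0.536 -0.105  0.098]
(320, 195) [12 45 85] [ 0.53  -0.014  0.145]
(312, 195) [ 21 154 172] [0.536 0.007 0.109]
(444, 209) [ 16 120 170] [ 0.506 -0.367 -0.003]
(185, 207) [ 58 107  43] [0.513 0.343 0.083]
(170, 205) [61 96 72] [0.512 0.358 0.144]
(258, 152) [126  55  23] [0.677 0.163 0.014]
(330, 215) [14 40 70] [ 0.485 -0.039  0.093]
(327, 165) [ 14 166 106] [ 0.628 -0.034  0.048]
(335, 220) [ 14 154 101] [ 0.475 -0.053  0.052]
(322, 135) [ 98  10 102] [ 0.699 -0.021  0.094]
plane [ 0.54602074 -0.11380074  0.09336158] [ 0.08020979 -0.49542105  0.86494183] 1648
((0.018498212099075317, -0.0007980987429618835), (0.10079451650381088, 0.19095030426979065), 89.63518524169922) t [-0.13823602  0.85382385  0.50187213] s [-0.98714598 -0.15982117  0.        ]
[ 0.607 -0.172  0.055]
[ 0.581 -0.008  0.15 ]
[ 0.482 -0.024  0.151]
[ 0.507 -0.187  0.055]
mat (array([0., 0.]), array([0., 0.]), 0.0) 0
yellow (array([ 0.362, -0.126]), array([0.192, 0.186]), 47.2) 0.06727818168934509
```

send_rows(rows="0.68 -0.29 0 -0.2;0.68 -0.29 0 -0.2;0.68 -0.29 0 -0.2;0.68 -0.29 0 -0.2;0.68 -0.29 0 -0.2;0.68 -0.29 0 -0.2;0.68 -0.29 0 -0.2;0.68 -0.29 0 -0.2;0.68 -0.29 0 -0.2;0.68 -0.29 0 -0.2", jaw=-0.14)

```text
clock: 0.93
tool_pos: [0.4229, -0.3896, 0.2384]
eef_rot: [0.652, 0.758, -0.0, -0.0]
contact_force: [0.8, 1.0, 0.1]
opening: 0.571
finger_force: 0.0
```

```bash
cat >> h.py <<'E'
def go(x,y,z,yaw):
    "yaw: world angle of tool y (deg)"
    from plant import sensors
    from scipy.spatial.transform import Rotation as R
    s=sensors.get_state(); M=R.from_quat(s['eef_rot']).as_matrix()
    dl=M.T@(np.array([x,y,z])-s['tool_pos'])
    cur=np.degrees(np.arctan2(M[1,1],M[0,1])); w=(cur-yaw+90)%180-90
    print('t',round(s['clock'],2),'pos',np.round(s['tool_pos'],3),'yaw',round(cur,1),'rows',np.round(dl/.3,3),round(w/360,4),'F',np.round(s['contact_force'],1),'open',round(s['opening'],2), 'q7',round(s['q'][6],2))
E
python3 - <<'E'
from h import *
p,W,d=cloud('top0.npz'); hsv=cv2.cvtColor(p,cv2.COLOR_RGB2HSV).astype(int)
r=hsv[175:245,408:482]; print('h',np.median(r[10:55,15:60],(0,1)), 'table', np.median(hsv[250:290,450:520],(0,1)))
lab=cv2.cvtColor(p,cv2.COLOR_RGB2LAB).astype(int); print(np.median(lab[185:230,425:468],(0,1)),np.median(lab[250:290,450:520],(0,1)))
m=np.zeros(d.shape,np.uint8); m[170:250,400:485]=lab[170:250,400:485,1]>np.mean([np.median(lab[185:230,425:468,1]),np.median(lab[250:290,450:520,1])])
m=cv2.morphologyEx(cv2.morphologyEx(m,cv2.MORPH_CLOSE,np.ones((5,5))),cv2.MORPH_OPEN,np.ones((7,7)))>0
xy=W[m&(d>0)][:,:2].astype(np.float32); print(m.sum(),cv2.minAreaRect(xy),xy.mean(0))
go(.563,-.218,.239,9.2)
E
```

```text
h [ 15. 118. 168.] table [ 21.  89. 172.]
[146. 137. 155.] [163. 129. 152.]
2731 ((0.5064694285392761, -0.3683704733848572), (0.15092109143733978, 0.15065732598304749), 84.193603515625) [ 0.50537163 -0.36812806]
t 0.93 pos [ 0.423 -0.39   0.238] yaw 8.6 rows [ 0.496  0.547 -0.002] -0.0017 F [0.8 1.  0.1] open 0.57 q7 0.41
```

send_rows(rows="0.5 0.55 0 0;0.5 0.55 0 0;0.5 0.55 0 0;0.5 0.55 0 0;0.5 0.55 0 0;0.5 0.55 0 0;0.5 0.55 0.72 0;0.5 0.55 0.72 0;0.5 0.55 0.72 0;0.5 0.55 0.72 0")

```text
clock: 1.77
tool_pos: [0.5648, -0.2179, 0.0703]
eef_rot: [0.655, 0.756, -0.0, 0.0]
contact_force: [0.6, -0.0, -0.1]
opening: 0.567
finger_force: 0.0
```

```bash
python3 -c "
from h import *
go(.557-.16*.064+.009*.16,-.18+.987*.064-.009,.022,9.2)"
```

```text
t 1.77 pos [ 0.565 -0.218  0.07 ] yaw 8.2 rows [ 0.312 -0.011  0.161] -0.0028 F [ 0.6 -0.  -0.1] open 0.57 q7 -0.07
```

send_rows(rows="0 0 0.16 0;0 0 0.16 0;0.04 0 0.16 0;0.08 0 0.16 0;0.1 0 0.16 0;0.12 0 0.16 0;0.135 0 0.16 0;0.15 0 0.16 0;0.15 0 0.16 0")

```text
clock: 2.52
tool_pos: [0.5606, -0.1754, 0.0272]
eef_rot: [0.655, 0.756, -0.0, 0.003]
contact_force: [0.5, -5.8, -0.2]
opening: 0.564
finger_force: 3.5
```

```bash
cat >> h.py <<'E'
def tin(tag):
    from plant import eyes
    c=eyes.calibration('top'); p,d=eyes.snapshot('top'); cv2.imwrite(f'pics/{tag}.png',p[:,:,::-1]); np.savez(f'{tag}.npz',p=p,d=d,**c)
    p,W,d=cloud(f'{tag}.npz'); hsv=cv2.cvtColor(p,cv2.COLOR_RGB2HSV)
    roi=np.zeros(d.shape,bool); roi[160:235,290:400]=1
    m=roi&(W[...,2]>.02)&(hsv[...,1]<40)&(hsv[...,2]>100)&(np.linalg.norm(W[...,:2]-[.56,-.1],axis=-1)<.2)
    return p,W,d,hsv,m
E
python3 - <<'E'
from h import *
go(.5,-.1,.022,9.2)
p,W,d,hsv,m=tin('t1'); cv2.imwrite('pics/t1c.png',cv2.resize(p[130:270,260:440,::-1],None,fx=4,fy=4))
E
```

```text
t 2.52 pos [ 0.561 -0.175  0.027] yaw 8.2 rows [ 0.278 -0.164  0.015] -0.0028 F [ 0.5 -5.8 -0.2] open 0.56 q7 -0.19
```

View pics/t1c.png

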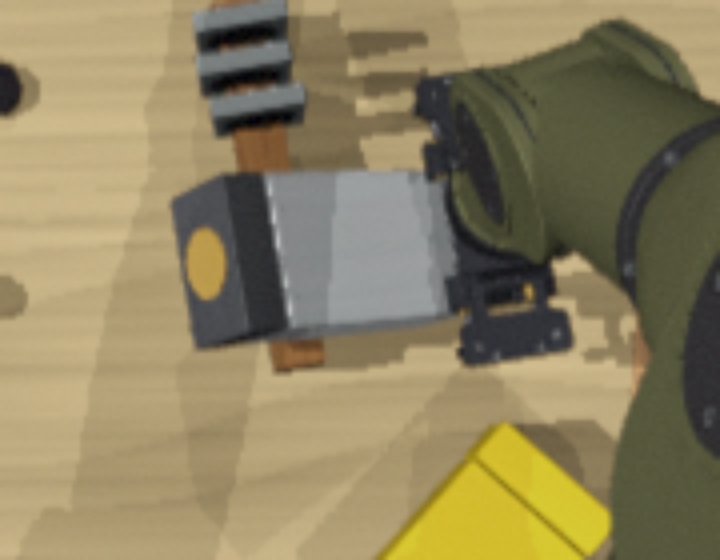

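The tin is moving left and riding up the rack, with only about 6 N of push. I'll keep going.

send_rows(rows="0.015 0 0 0;0.03 0 0 0;0.045 0 0 0;0.06 0 0 0;0.07 0 0 0;0.07 0 0 0;0.07 0 0 0")

```text
clock: 3.15
tool_pos: [0.5578, -0.1584, 0.0274]
eef_rot: [0.656, 0.755, -0.002, 0.005]
contact_force: [2.2, -11.7, 0.5]
opening: 0.569
finger_force: 5.9
```

```bash
cat >> h.py <<'E'
def plane(W,m):
    q=W[m]; c=np.median(q,0); 
    for tol in (.03,.01,.005):
        k=abs((q-c)@n)<tol if tol<.03 else np.ones(len(q),bool)
        c=q[k].mean(0); n=np.linalg.svd(q[k]-c,full_matrices=False)[2][2]
    n=n*np.sign(n[2]); print('tilt of face: tin axis above level',round(np.degrees(np.arccos(n[2])),1),'c',np.round(c,3),'n',np.round(n,3),k.sum(),'maxz',round(np.percentile(q[:,2],99),3))
E
python3 - <<'E'
from h import *
go(.5,-.1,.022,9.2)
p,W,d,hsv,m=tin('t2'); plane(W,m&(W[...,2]<.19)&(W[...,2]>.05)); cv2.imwrite('pics/t2c.png',cv2.resize(p[130:270,260:440,::-1],None,fx=4,fy=4))
E
```

```text
t 3.15 pos [ 0.558 -0.158  0.027] yaw 8.0 rows [ 0.22  -0.164  0.015] -0.0033 F [  2.2 -11.7   0.5] open 0.57 q7 -0.22
tilt of face: tin axis above level 42.3 c [ 0.543 -0.079  0.119] n [ 0.102 -0.665  0.74 ] 1371 maxz 0.16
```

View pics/t2c.png

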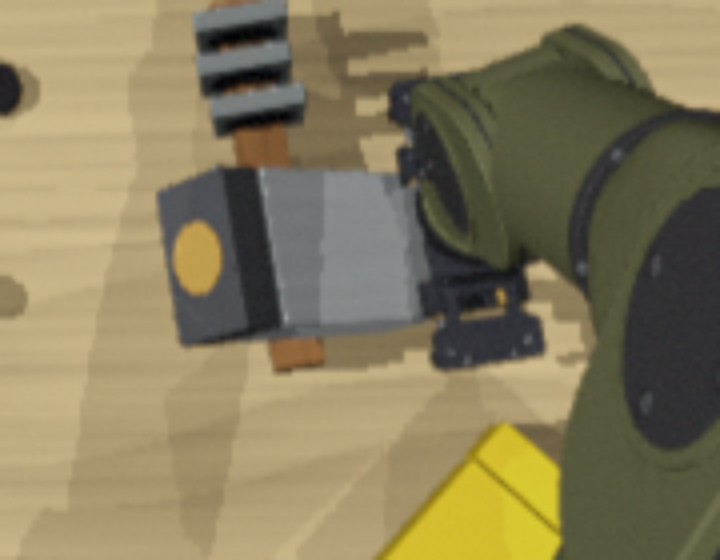

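Now 42° (was 30°). A bit further.

send_rows(rows="0.015 0 0 0;0.03 0 0 0;0.04 0 0 0;0.05 0 0 0;0.05 0 0 0;0.05 0 0 0")

```text
clock: 3.7
tool_pos: [0.5562, -0.15, 0.0279]
eef_rot: [0.657, 0.753, -0.004, 0.008]
contact_force: [3.5, -22.5, 2.2]
opening: 0.567
finger_force: 11.1
```

Run:
```python
from h import *
go(.5,-.1,.022,9.2)
p,W,d,hsv,m=tin('t3'); plane(W,m&(W[...,2]<.19)&(W[...,2]>.05))
```

```text
t 3.7 pos [ 0.556 -0.15   0.028] yaw 7.8 rows [ 0.191 -0.163  0.016] -0.0039 F [  3.5 -22.5   2.2] open 0.57 q7 -0.25
tilt of face: tin axis above level 47.8 c [ 0.542 -0.074  0.129] n [ 0.112 -0.732  0.672] 1176 maxz 0.171
```

The push force has climbed to 22 N and 48° is steep enough, so I'll back off gently and then check that it stays.

send_rows(rows="-0.01 0 0 0;-0.02 0 0 0;-0.04 0 0 0;-0.1 0 0 0;-0.2 0 0 0;-0.25 0 -0.1 0;-0.25 0 -0.3 0;-0.25 0 -0.5 0;-0.25 0 -0.7 0;-0.25 0 -0.7 0")

```text
clock: 4.58
tool_pos: [0.5646, -0.2103, 0.2252]
eef_rot: [0.654, 0.756, 0.001, 0.001]
contact_force: [2.5, -0.6, -0.7]
opening: 0.571
finger_force: 0.0
```

Run:
```python
from h import *
p,W,d,hsv,m=tin('t4'); plane(W,m&(W[...,2]<.19)&(W[...,2]>.04)&(W[...,1]>-.19))
cv2.imwrite('pics/t4c.png',cv2.resize(p[130:270,260:440,::-1],None,fx=4,fy=4))
for (u,v) in [(300,195),(305,180),(308,210),(318,175),(325,210),(330,195)]: print(np.round(W[v,u],3))
go(.52,.12,.24,9.2)
```

```text
tilt of face: tin axis above level 27.2 c [ 0.549 -0.115  0.094] n [ 0.069 -0.452  0.889] 1856 maxz 0.127
[0.553 0.045 0.001]
[ 0.596  0.03  -0.001]
[ 0.509  0.022 -0.003]
[ 0.583 -0.01   0.135]
[ 0.493 -0.026  0.141]
[ 0.531 -0.039  0.135]
t 4.63 pos [ 0.57  -0.211  0.234] yaw 8.3 rows [ 1.115 -0.004 -0.028] -0.0026 F [1.2 0.5 4. ] open 0.57 q7 0.04
```

View pics/t4c.png

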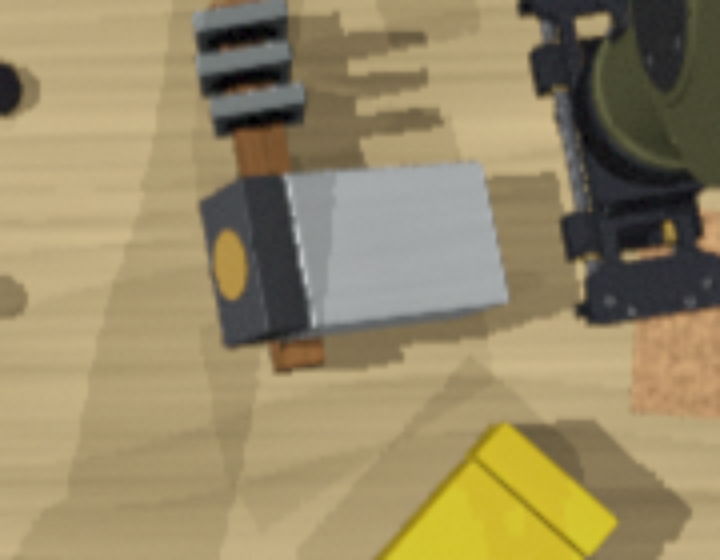

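Released quickly, the tin slid back to 27°. I'll push it up again and ease off slowly, so it settles at its friction limit. After that I'll work on the lid end.

send_rows(rows="-0.04 0 0.3 0;-0.04 0 0.5 0;-0.04 0 0.7 0;-0.04 0 0.7 0;-0.04 0 0.7 0;0.03 0 0.7 0;0.08 0 0.7 0;0.11 0 0.7 0;0.14 0 0.7 0;0.17 0 0.7 0")

```text
clock: 5.47
tool_pos: [0.5586, -0.1648, 0.0131]
eef_rot: [0.655, 0.755, -0.001, 0.003]
contact_force: [1.5, -11.3, 1.2]
opening: 0.57
finger_force: 5.6
```

send_rows(rows="0.015 0 0 0;0.015 0 0 0;0.005 0 0 0;0 0 0 0;-0.005 0 0 0;-0.01 0 0 0;-0.015 0 0 0;-0.02 0 0 0;-0.025 0 0 0;-0.03 0 0 0")

```text
clock: 6.3
tool_pos: [0.5582, -0.1704, 0.0106]
eef_rot: [0.655, 0.756, 0.0, -0.0]
contact_force: [-0.4, 0.2, -0.5]
opening: 0.567
finger_force: 0.2
```

send_rows(rows="-0.005 0 0 0;-0.01 0 0 0;-0.015 0 0 0;-0.02 0 0 0;-0.025 0 0 0;-0.03 0 0 0;-0.035 0 0 0;-0.04 0 0 0;-0.045 0 0 0;-0.05 0 0 0")

```text
clock: 7.13
tool_pos: [0.5604, -0.1854, 0.0107]
eef_rot: [0.655, 0.756, 0.0, 0.0]
contact_force: [-0.1, -0.1, 0.2]
opening: 0.566
finger_force: 0.0
```

Run:
```python
from h import *
p,W,d,hsv,m=tin('t5'); plane(W,m&(W[...,2]<.19)&(W[...,2]>.04)&(W[...,1]>-.19))
go(.55,.12,.24,9.2)
```

```text
tilt of face: tin axis above level 36.8 c [ 0.553 -0.096  0.102] n [ 0.093 -0.592  0.801] 1628 maxz 0.144
t 7.18 pos [ 0.56  -0.186  0.011] yaw 8.2 rows [ 1.014  0.11  -0.765] -0.0029 F [ 0.6 -0.2 -0.4] open 0.57 q7 -0.18
```

It now rests at 37° with nothing touching it. Next I'll go over it to the lid side.

send_rows(rows="-0.1 0 0 0;-0.15 0 -0.1 0;-0.15 0 -0.25 0;-0.15 0 -0.4 0;-0.15 0 -0.55 0;-0.15 0 -0.7 0;-0.15 0 -0.75 0;-0.05 0 -0.75 0;0 0 -0.75 0")

```text
clock: 7.93
tool_pos: [0.5614, -0.1835, 0.2383]
eef_rot: [0.655, 0.756, 0.002, 0.002]
contact_force: [-0.8, 1.5, -0.3]
opening: 0.57
finger_force: 0.0
```

Run:
```python
from h import *
p,W,d,hsv,m=tin('t6'); plane(W,m&(W[...,2]<.19)&(W[...,2]>.04)&(W[...,1]>-.2))
go(.517,.08,.24,8.8)
```

```text
tilt of face: tin axis above level 36.9 c [ 0.553 -0.098  0.101] n [ 0.091 -0.593  0.8  ] 1677 maxz 0.144
t 7.98 pos [ 0.56  -0.179  0.237] yaw 8.5 rows [ 0.877 -0.015 -0.006] -0.0008 F [-1.2  2.4 -0.8] open 0.57 q7 -0.01
```

send_rows(rows="0.9 -0.01 0 0;0.9 -0.01 0 0;0.9 -0.01 0 0;0.9 -0.01 0 0;0.9 -0.01 0 0;0.9 -0.01 0 0;0.9 -0.01 0 0;0.9 -0.01 0.1 0;0.9 -0.01 0.3 0;0.9 -0.01 0.45 0")

```text
clock: 8.82
tool_pos: [0.52, 0.082, 0.122]
eef_rot: [0.654, 0.756, 0.001, 0.001]
contact_force: [0.5, 0.1, -0.0]
opening: 0.575
finger_force: 0.0
```

Run:
```python
from h import *
go(.525-.009*.155,.0227+.009,.104,8.8)
p,W,d,hsv,m=tin('t7');  plane(W,m&(W[...,2]<.19)&(W[...,2]>.04)&(W[...,1]>-.2)&(W[...,1]<0))
cv2.imwrite('pics/t7c.png',cv2.resize(p[130:270,240:420,::-1],None,fx=4,fy=4))
```

```text
t 8.82 pos [0.52  0.082 0.122] yaw 8.3 rows [-0.168 -0.012  0.06 ] -0.0015 F [ 0.5  0.1 -0. ] open 0.57 q7 -0.63
tilt of face: tin axis above level 36.7 c [ 0.57  -0.106  0.093] n [ 0.092 -0.591  0.802] 1031 maxz 0.143
```

View pics/t7c.png

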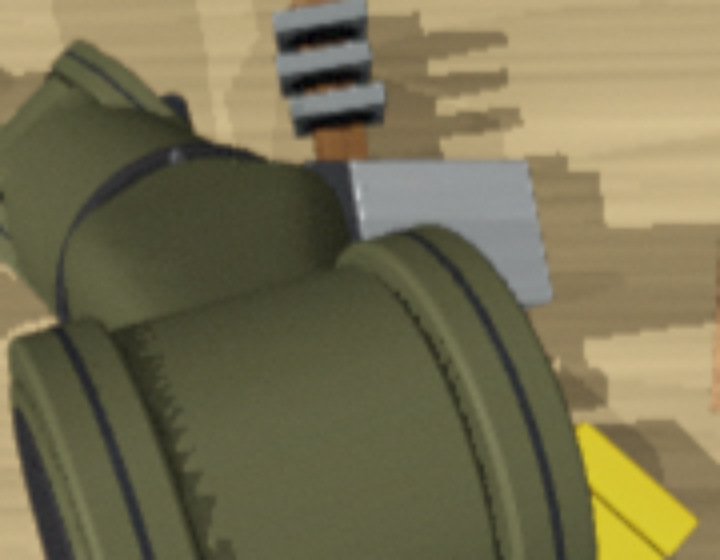

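send_rows(rows="0 0 0 0;0 0 0 0;-0.08 0 0 0;-0.13 0 0 0;-0.15 0 0 0;-0.17 0 0 0;-0.18 0 0 0;-0.18 0 0 0")

```text
clock: 9.53
tool_pos: [0.5273, 0.028, 0.1235]
eef_rot: [0.655, 0.756, 0.001, 0.001]
contact_force: [1.3, 0.6, -0.4]
opening: 0.571
finger_force: 0.0
```

Run:
```python
from h import *
go(.525-.009*.155,.0227+.009,.104,8.8)
```

```text
t 9.53 pos [0.527 0.028 0.124] yaw 8.2 rows [ 0.014 -0.011  0.065] -0.0018 F [ 1.3  0.6 -0.4] open 0.57 q7 -0.54
```

send_rows(rows="0.06 0 0 0;0.06 0 0.03 0;0.06 0 0.07 0;0.06 0 0.07 0;0.03 0 0.07 0;0.01 0 0.07 0;0 0 0.07 0;-0.01 0 0.07 0;-0.02 0 0.07 0;-0.02 0 0.07 0")

```text
clock: 10.37
tool_pos: [0.5278, 0.0216, 0.1016]
eef_rot: [0.655, 0.756, 0.0, 0.0]
contact_force: [-0.6, 1.8, -0.3]
opening: 0.569
finger_force: 1.0
```

Contact is made. Next I'll follow the tipping arc, up and to the right, in small steps.

send_rows(rows="-0.015 0 -0.01 0;-0.025 0 -0.02 0;-0.035 0 -0.03 0;-0.045 0 -0.042 0;-0.055 0 -0.054 0;-0.065 0 -0.066 0;-0.078 0 -0.078 0;-0.09 0 -0.09 0;-0.103 0 -0.097 0;-0.115 0 -0.103 0")

```text
clock: 11.2
tool_pos: [0.5327, -0.0119, 0.1328]
eef_rot: [0.655, 0.756, 0.001, 0.0]
contact_force: [-0.5, 2.6, 2.1]
opening: 0.57
finger_force: 1.6
```

Run:
```python
from h import *
go(.525-.009*.155,.0227+.009,.104,8.8)
p,W,d,hsv,m=tin('t8');  plane(W,m&(W[...,2]<.2)&(W[...,2]>.04)&(W[...,1]>-.2)&(W[...,1]<0))
```

```text
return _methods._mean(a, axis=axis, dtype=dtype,
  ret = um.true_divide(
h.py:28: RuntimeWarning: Mean of empty slice.
  c=q[k].mean(0); n=np.linalg.svd(q[k]-c,full_matrices=False)[2][2]
Traceback (most recent call last):
  File "h.py", line 28, in plane
    c=q[k].mean(0); n=np.linalg.svd(q[k]-c,full_matrices=False)[2][2]
                      ~~~~~~~~~~~~~~~~~~~~~~~~~~~~~~~~~~~~~~~~~~~~^^^
IndexError: index 2 is out of bounds for axis 0 with size 0
```

Run:
```python
from plant import eyes
import cv2
p,d=eyes.snapshot('scene'); cv2.imwrite('pics/s8.png',cv2.resize(p[130:310,200:400,::-1],None,fx=3,fy=3))
```

```text
(no output)
```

View pics/s8.png

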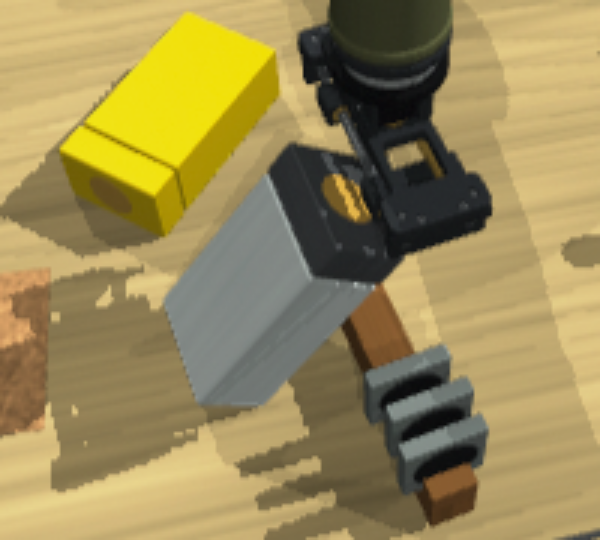

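The tin is off the rack, about 50° up and still on its bottom edge. I'll keep following the arc.

send_rows(rows="-0.025 0 -0.02 0;-0.053 0 -0.04 0;-0.08 0 -0.058 0;-0.11 0 -0.075 0;-0.14 0 -0.09 0;-0.165 0 -0.1 0;-0.185 0 -0.108 0;-0.2 0 -0.113 0;-0.2 0 -0.113 0")

```text
clock: 12.05
tool_pos: [0.541, -0.073, 0.1663]
eef_rot: [0.656, 0.755, -0.0, 0.0]
contact_force: [0.8, -0.3, -0.3]
opening: 0.57
finger_force: 0.0
```

Run:
```python
from plant import eyes
import cv2
p,d=eyes.snapshot('scene'); cv2.imwrite('pics/s9.png',cv2.resize(p[130:310,200:400,::-1],None,fx=3,fy=3))
```

```text
(no output)
```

View pics/s9.png

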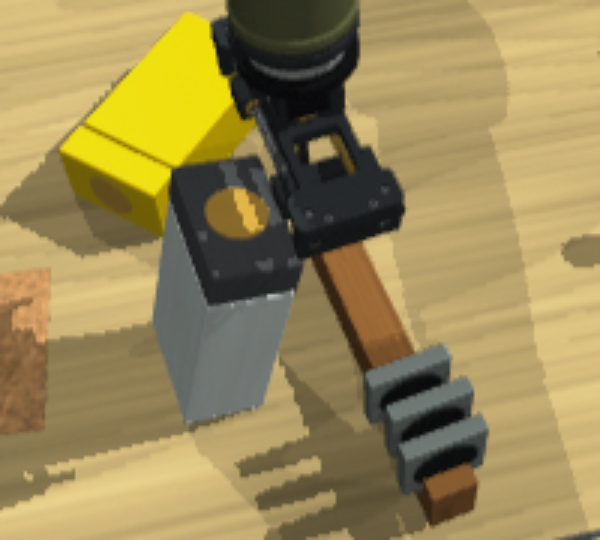

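The tin has stood up, with its lid at about (235,220). I'll retreat and measure the lid.

send_rows(rows="0.1 0 0 0;0.2 0 0 0;0.3 0 -0.05 0;0.4 0 -0.2 0;0.5 0 -0.35 0;0.6 0 -0.4 0;0.7 0 -0.4 0;0.7 0 -0.4 0")

```text
clock: 12.77
tool_pos: [0.51, 0.148, 0.2898]
eef_rot: [0.65, 0.76, 0.006, -0.001]
contact_force: [-0.3, 0.9, 0.2]
opening: 0.572
finger_force: 0.0
```

```bash
cat >> h.py <<'E'
def lid(tag,cen,r=.11,cam='top'):
    from plant import eyes
    c=eyes.calibration(cam); p,d=eyes.snapshot(cam); cv2.imwrite(f'pics/{tag}.png',p[:,:,::-1]); np.savez(f'{tag}.npz',p=p,d=d,**c)
    p,W,d=cloud(f'{tag}.npz'); m=(d>0)&(np.linalg.norm(W[...,:2]-cen,axis=-1)<r)&(abs(W[...,2]-.19)<.014)
    xy=W[m][:,:2].astype(np.float32); print(cam,'lid',len(xy),cv2.minAreaRect(xy) if len(xy)>10 else '', 'z',np.percentile(W[m][:,2],[2,50,98]) if len(xy) else '')
E
python3 - <<'E'
from h import *
lid('l1',[.56,-.14]); lid('l1s',[.56,-.14],cam='scene')
go(.55,-.15,.3,8.8)
E
```

```text
top lid 1181 ((0.5609477162361145, -0.1537257730960846), (0.10171499848365784, 0.06544263660907745), 7.953832626342773) z [0.18461578 0.19129661 0.19566317]
scene lid 1436 ((0.5648835897445679, -0.16925695538520813), (0.1028251126408577, 0.06518086045980453), 8.585022926330566) z [0.17907008 0.19035559 0.19309071]
t 12.87 pos [0.51  0.139 0.287] yaw 8.5 rows [-0.973 -0.012 -0.045] -0.0007 F [-0.1 -1.1 -0.1] open 0.57 q7 -0.57
```

Run:
```python
from h import *
for i in range(3): lid('l2',[.56,-.16]); lid('l2s',[.56,-.16],cam='scene')
```

```text
top lid 1191 ((0.564560055732727, -0.18265843391418457), (0.10045225918292999, 0.06553065776824951), 8.495361328125) z [0.1807752  0.19096661 0.19465477]
scene lid 1486 ((0.5676039457321167, -0.18895816802978516), (0.10322083532810211, 0.06612483412027359), 8.330096244812012) z [0.17867874 0.19234613 0.19640726]
top lid 1194 ((0.5653984546661377, -0.1865920126438141), (0.10133384168148041, 0.06678565591573715), 7.812283992767334) z [0.18037589 0.19142348 0.19587463]
scene lid 1457 ((0.5665724873542786, -0.1781037151813507), (0.10359201580286026, 0.06505140662193298), 8.469016075134277) z [0.17930352 0.19111898 0.19401962]
top lid 1181 ((0.5619138479232788, -0.16247901320457458), (0.10090234875679016, 0.06489743292331696), 8.503935813903809) z [0.18271728 0.19034458 0.19387833]
scene lid 1451 ((0.5632179379463196, -0.15714429318904877), (0.10323265939950943, 0.0660146027803421), 8.021346092224121) z [0.17837681 0.19191149 0.1954682 ]
```

The tin is rocking slightly, about ±5°, and settling. While it calms I'll turn the tool 90° and open the jaw.

send_rows(rows="0 0 0 -0.25;0 0 0 -0.25;0 0 0 -0.25;0 0 0 -0.25;0 0 0 -0.25;0 0 0 -0.25;0 0 0 -0.25;0 0 0 -0.25;0 0 0 -0.25;0 0 0 -0.25", jaw=-1)

```text
clock: 14.0
tool_pos: [0.5111, 0.1354, 0.2858]
eef_rot: [0.087, 0.996, -0.0, -0.0]
contact_force: [0.1, 0.2, -0.3]
opening: 0.998
finger_force: 0.0
```

send_rows(rows="0 0 0 -0.05;0 0 0 -0.05;0 0 0 -0.05;0 0 0 -0.05;0 0 0 -0.05;0 0 0 -0.05;0 0 0 -0.05;0 0 0 -0.05;0 0 0 -0.05;0 0 0 -0.05")

```text
clock: 14.83
tool_pos: [0.511, 0.1365, 0.2862]
eef_rot: [-0.068, 0.998, -0.0, 0.0]
contact_force: [0.4, -0.5, 0.2]
opening: 1.002
finger_force: 0.0
```

Run:
```python
from h import *
for i in range(3): lid('l3',[.56,-.16]); lid('l3s',[.56,-.16],cam='scene')
go(.564,-.169,.29,98.4)
```

```text
top lid 1171 ((0.5634647011756897, -0.17025765776634216), (0.1015872061252594, 0.06561420112848282), 8.449105262756348) z [0.18286748 0.18915296 0.19248625]
scene lid 1425 ((0.5645761489868164, -0.17098703980445862), (0.1041397824883461, 0.06500977277755737), 8.276639938354492) z [0.17933168 0.19010494 0.19258   ]
top lid 1177 ((0.5631436109542847, -0.17049559950828552), (0.10126820206642151, 0.06543760746717453), 8.15071964263916) z [0.18281964 0.18925894 0.192621  ]
scene lid 1427 ((0.5658555626869202, -0.17094916105270386), (0.10186336934566498, 0.06497487425804138), 8.196681022644043) z [0.17920456 0.19009824 0.19273737]
top lid 1174 ((0.563179612159729, -0.17032313346862793), (0.10140687227249146, 0.06567486375570297), 8.642047882080078) z [0.18176383 0.18921956 0.19245664]
scene lid 1423 ((0.56550133228302, -0.1711052507162094), (0.10307814925909042, 0.06493508070707321), 8.663270950317383) z [0.17985736 0.19009824 0.19290158]
t 15.13 pos [0.511 0.137 0.286] yaw 97.8 rows [-0.037 -1.033 -0.013] -0.0016 F [ 0.8 -0.4 -0.4] open 1.0 q7 0.72
```

The tin is at rest and standing at (0.564, -0.171). Moving above it.

send_rows(rows="-0.04 -1 0 0;-0.04 -1 0 0;-0.04 -1 0 0;-0.04 -1 0 0;-0.04 -1 0 0;-0.04 -1 0 0;-0.04 -1 0 0;-0.04 -1 0 0;-0.04 -1 0 0;-0.04 -1 0 0")

```text
clock: 15.97
tool_pos: [0.5635, -0.1583, 0.2861]
eef_rot: [-0.068, 0.998, 0.001, 0.0]
contact_force: [-0.2, 1.8, 0.9]
opening: 1.002
finger_force: 0.0
```

```bash
python3 -c "
from h import *
go(.5645,-.1706,.151,98.4)"
```

```text
t 15.97 pos [ 0.564 -0.158  0.286] yaw 97.8 rows [ 0.002 -0.042  0.45 ] -0.0017 F [-0.2  1.8  0.9] open 1.0 q7 1.28
```

send_rows(rows="0 -0.035 0 -0.002;0 -0.035 0 -0.002;0 -0.035 0.1 -0.002;0 -0.035 0.2 -0.002;0 -0.035 0.3 -0.002")

```text
clock: 16.38
tool_pos: [0.5655, -0.1669, 0.1961]
eef_rot: [-0.076, 0.997, 0.0, 0.001]
contact_force: [-0.4, -0.7, -0.1]
opening: 0.998
finger_force: 0.0
```

```bash
python3 -c "
from h import *
lid('l4',[.56,-.17],cam='scene')
go(.5645,-.1706,.151,98.4)"
```

```text
scene lid 1331 ((0.5651678442955017, -0.1665147840976715), (0.10220541805028915, 0.11321018636226654), 9.219429016113281) z [0.17868065 0.19022172 0.19794445]
t 16.43 pos [ 0.562 -0.167  0.19 ] yaw 98.7 rows [-0.009 -0.012  0.13 ] 0.0009 F [-1.1 -0.2 -3.3] open 1.0 q7 1.2
```

send_rows(rows="0 -0.012 0 0;0 -0.012 0.05 0;0 -0.012 0.1 0;0 -0.012 0.13 0;0 -0.012 0.13 0")

```text
clock: 16.85
tool_pos: [0.5649, -0.1728, 0.1562]
eef_rot: [-0.075, 0.997, 0.0, -0.001]
contact_force: [-0.5, -0.3, 0.3]
opening: 1.001
finger_force: 0.0
```

send_rows(rows="0 0 0 0;0 0 0 0;0 0 0 0;0 0 0 0;0 0 0 0;0 0 0 0;0 0 0 0;0 0 0 0", jaw=1, force=25)

```text
clock: 17.52
tool_pos: [0.5661, -0.1726, 0.1579]
eef_rot: [-0.074, 0.997, 0.0, 0.001]
contact_force: [-0.7, 1.4, 6.3]
opening: 0.721
finger_force: 25.0
```

```bash
python3 -c "
from h import *
go(.506,-.368,.165,90)"
```

```text
t 17.52 pos [ 0.566 -0.173  0.158] yaw 98.5 rows [ 0.295 -0.614 -0.024] 0.0237 F [-0.7  1.4  6.3] open 0.72 q7 1.17
```

Grip is good at 63 mm. Now I'll lift a little and carry it to the mat.

send_rows(rows="0 0 -0.04 0;0 0 -0.07 0;0.03 -0.06 -0.07 0;0.08 -0.16 -0.07 0;0.13 -0.27 -0.07 0;0.18 -0.38 -0.07 0;0.23 -0.48 -0.07 0;0.27 -0.56 -0.07 0;0.29 -0.61 -0.07 0;0.29 -0.61 -0.07 0")

```text
clock: 18.35
tool_pos: [0.5033, -0.3736, 0.1772]
eef_rot: [-0.07, 0.998, -0.002, -0.002]
contact_force: [0.2, 0.5, -5.3]
opening: 0.726
finger_force: 25.0
```

```bash
python3 -c "
from h import *
go(.507,-.368,.158,98.5)"
```

```text
t 18.35 pos [ 0.503 -0.374  0.177] yaw 98.0 rows [-0.015  0.017  0.064] -0.0014 F [ 0.2  0.5 -5.3] open 0.73 q7 1.57
```

send_rows(rows="-0.01 0.01 0 0;-0.01 0.01 0 0;-0.01 0.01 0.01 0;-0.01 0.01 0.02 0;-0.01 0.01 0.035 0;-0.01 0.01 0.05 0;-0.01 0.01 0.06 0;-0.01 0.01 0.06 0;-0.01 0.01 0.06 0")

```text
clock: 19.1
tool_pos: [0.5091, -0.3634, 0.1598]
eef_rot: [-0.074, 0.997, 0.0, -0.0]
contact_force: [0.1, -0.7, -5.0]
opening: 0.723
finger_force: 25.0
```

```bash
python3 -c "
from h import *
go(.507,-.368,.158,98.5); lid('l5',[.507,-.368],cam='scene')
c=eyes=None
p,W,d=cloud('l5.npz'); m=(d>0)&(np.linalg.norm(W[...,:2]-[.507,-.368],axis=-1)<.1)&(W[...,2]>.01)&(W[...,2]<.12)
print(np.percentile(W[m],[1,99],axis=0))"
```

```text
t 19.1 pos [ 0.509 -0.363  0.16 ] yaw 98.5 rows [ 0.009 -0.014  0.006] 0.0001 F [ 0.1 -0.7 -5. ] open 0.72 q7 1.54
scene lid 1235 ((0.517960786819458, -0.361551433801651), (0.08618306368589401, 0.09683176130056381), 10.292169570922852) z [0.17761843 0.19212519 0.19952291]
[[ 0.46175964 -0.38553258  0.0117098 ]
 [ 0.56160209 -0.32409559  0.11881055]]
```

Still hanging (-5 N), a couple of millimetres up. I'll lower it to contact and correct the 4 mm offset.

send_rows(rows="0.01 -0.014 0 0;0.01 -0.014 0.003 0;0.01 -0.014 0.006 0;0.01 -0.014 0.009 0;0.01 -0.014 0.012 0;0.01 -0.014 0.012 0")

```text
clock: 19.65
tool_pos: [0.5072, -0.3684, 0.1581]
eef_rot: [-0.074, 0.997, -0.001, 0.0]
contact_force: [-3.0, -0.5, 4.2]
opening: 0.725
finger_force: 25.0
```

The force has flipped to +4 N, so it's on the mat. Releasing and going straight up.

send_rows(rows="0 0 -0.005 0;0 0 -0.005 0;0 0 -0.005 0;0 0 -0.005 0;0 0 -0.005 0;0 0 -0.005 0;0 0 -0.005 0", jaw=-1)

```text
clock: 20.23
tool_pos: [0.507, -0.3681, 0.158]
eef_rot: [-0.074, 0.997, 0.0, 0.0]
contact_force: [0.4, -0.1, -0.2]
opening: 1.003
finger_force: 0.0
```

send_rows(rows="0 0 -0.05 0;0 0 -0.12 0;0 0 -0.25 0;0 0 -0.35 0;0 0 -0.45 0;0 0.2 -0.45 0;0 0.4 -0.45 0;0 0.6 -0.45 0;0 0.8 -0.45 0;0 0.8 -0.45 0")

```text
clock: 21.07
tool_pos: [0.4755, -0.1602, 0.2943]
eef_rot: [-0.074, 0.997, -0.0, 0.001]
contact_force: [0.7, 0.8, 0.0]
opening: 1.001
finger_force: 0.0
```

Run:
```python
from h import *
for i in range(2): lid('l6',[.507,-.368]); lid('l6s',[.507,-.368],cam='scene')
go(.5,-.1,.3,98)
```

```text
top lid 0  z 
scene lid 1435 ((0.5061253905296326, -0.36674368381500244), (0.10397778451442719, 0.06539206206798553), 8.423299789428711) z [0.17836373 0.19018003 0.19278945]
top lid 0  z 
scene lid 1428 ((0.5060194134712219, -0.3664686977863312), (0.10308198630809784, 0.0656256228685379), 8.864861488342285) z [0.17891317 0.19021366 0.19304872]
t 21.27 pos [ 0.476 -0.161  0.294] yaw 98.7 rows [-0.109  0.189 -0.019] 0.002 F [-0.6 -1.   0.2] open 1.0 q7 1.28
```

View pics/l6s.png

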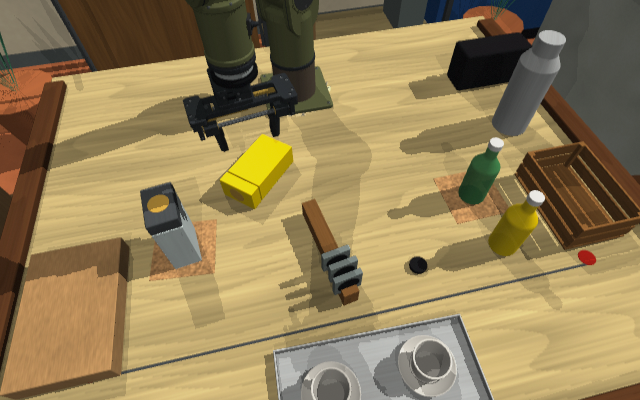

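The tin stands at (165,230) in the picture, centred on the free mat within about 2 mm. The bottle at (480,172), the striker at (418,265) and the coin cases at (340,270) haven't moved, and the gripper is clear.

```bash
python3 -c "
from plant import finish_job
print(finish_job())"
```

```text
the job is handed in; nothing more can be done
None
```

The job is handed in: the tin was tipped up on its bottom edge and stands let go about 2 mm from the centre of the free right mat, and the bottle, striker and coin cases look unmoved in the last picture; the hand-in returned no verdict.

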